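# Press the glue bottle down in the sprung ring holder

## Robot

A 6-joint arm with a two-finger parallel gripper is mounted at the origin on the work surface; the furniture and walls round the work are solid. World frame = base frame: x ahead of the robot, y to its left, z up, the work surface at z = 0. Lengths are in mm, angles in degrees, forces in N, time in s.
With the tool pointing down it reaches from about 275 to 750 mm from the base axis. Payload 10.2 kg.
Tool frame: the origin (TCP) lies at the centre of the arm's flange, where the gripper is bolted on; the fingertips stand 166 mm ahead of it and the grasp point (between the pads) lies 147 mm ahead of it; z points along the fingers, y is the line along which they close (so a half turn about z gives the same grasp; the last joint's range is limited). The gripper opens to 88 mm and grips with 3 to 60 N. Pads are 18 mm wide; open, the fingers measure 123 mm over their backs; the gripper's body (75 mm by 187 mm) begins 45 mm behind the grasp point.
Start: joints at [-88.488, 17.928, 85.812, -0, 76.261, -12.8], TCP at [129.772, -508.716, 404.72] pointing down, gripper open.
Joint ranges: [-168.41, 168.41], [-55.51, 124.54], [10.69, 146.95], [-70.63, 250.63], [1, 178], [-165.06, 165.06]. Speed limits (degrees/s): [136.94, 136.94, 172.46, 180, 180, 180].

## Interface

Orientations are given as a 3x3 rotation matrix whose columns are the frame's x, y, z axes.
In Python, from bench import robot, grab_frame, camera_model, workorder gives the robot as it stands.
- The arm moves only by the tool move_arm, never from a script. Its argument "series" is a list of rows, each a list of 4 numbers: the shift along the world's x, y, z in m, then the turn about the world's z in degrees. A call has exactly 5 rows; each row shifts and turns the commanded pose from where the row before left it; what a row does not reach is not made up. A row lasts 1/10 s, in which the tool goes at most 50 mm and 8.59 degrees, less where a joint would pass 70% of its speed; a pose out of reach is approached as far as the arm can. A call is refused whole if a number of a shift passes 0.05 or a number of a turn 8.59, either way. A call with a gripper value outside its range is refused whole. "fingers" is the gripper command: -1 is fully open, 1 is shut, values between are in proportion, set as the call begins (left out, the last holds). The fingers move at their own pace and stop on an object; "grip_force" is the grip in N (left out, the last holds). Time passes only in rows, so rows that do not move let the fingers close, or fill a call up. It gives the time, the measured TCP pose, the force, the opening and the grip force at its end, in the units of the state.
- robot.read_state(): the state, without advancing time (a new reading comes with each control period).
- grab_frame(name): name is "scene" or "side" or "wrist"; returns (picture, depth): 420x560x3 uint8, blue, green, red; 420x560 float32, mm along the optical axis (not along the pixel's ray), 0 where there is no reading.
- camera_model(name): a dict with "mtx" (3x3 intrinsics, pixels), "extrinsics" (4x4, takes a point from world to camera coordinates). Camera axes: x right, y down, z forward; pixel columns grow to the right and rows downward; lengths in mm; the calibration is good to about 2 mm. A picture is of the moment at which its call begins: read the wrist's pose just before it. camera_model takes no time and is no camera call; for the wrist camera it gives the pose at the moment of the call.
- workorder.close_job(): hands the job in; it is judged then, once.
The state is a dict: "t": time; "qpos": joint angles; "joint_velocities": joint speeds; "effort": joint torques, N m; "eef_pos": TCP position; "tcp_rot": TCP orientation; "force": force on the tool from outside, world axes, zero at the start; "torque": the same for the moment, N m; "opening": opening from 0.0 (shut) to 1.0 (fully open); "finger_force": force on a finger pad.
Only numpy, scipy, OpenCV 4.12 (cv2) and the standard library are available. Lean on these libraries where they do the work, as an engineer would, in place of code of your own. Each camera call takes 0.05 s, during which the arm holds its last target. There are 200 camera calls.

## Task

Check that the spring holder travels all the way down under its glue bottle. Pick up the glue bottle and seat it upright, nozzle up, in the sprung ring, keeping it upright on the way, then push down on the bottle so that the ring goes fully home on its stop, keep it pressed there for two seconds, and finish while still holding it down with the gripper on the bottle. Press on the bottle only, not on the holder, and leave the other things on the table where they are.

Things in the scene. Friction and masses are not known exactly. Their poses are not given: they have to be found in the camera images.
- glue_bottle: White round glue bottle with a red pointed nozzle, 60 g nominal, standing upright loose on the table. Straight round body 34 mm in diameter and 68 mm high, above it the nozzle (about 17 mm wide) to 100 mm. Origin: centre of its underside; z runs up to the nozzle. Its lowest 22 mm go into the ring, so grip it by the upper part of the body (about 60 mm above its underside leaves the fingers clear of the ring and nuts).
- holder: Grey metal spring holder, fixed to the table: base plate 90 x 130 x 12 mm, two guide posts (tops with dark nuts, 54 mm above the table) at 42 mm to either side along its y axis, a coil spring round each, and between them the sprung ring. Origin: centre of the plate's underside, on the axis of the ring; z up.
- seat (a point): Centre of the flat inner floor of the sprung ring, on which the bottle's underside comes to rest; 42 mm above the table with the ring up and 26 mm with it fully down; it sinks with the ring. The ring is an aluminium cup 50 mm in outer diameter with a bore of 39 mm, 22 mm deep, of which the top 8 mm flare out to 49 mm (rim 60 mm in outer diameter, 22 mm above the seat). z up.
- ring (a joint): How far the sprung ring is pressed down, in m: 0 is up (where the springs return it), 0.016 is fully home on the stop. The springs resist with about 2.4 N at the start, growing to about 7.2 N fully down.
- tape_black: Roll of black tape lying flat, 70 mm across and 18 mm high; a bystander. Origin: centre of its underside.
- letter_o: Letter O block, black sides and a grey top, 50 x 49 x 17 mm, lying flat; a bystander. Origin: centre of its underside.
- letter_m: Letter M block, black sides and a grey top, 54 x 54 x 17 mm, lying flat; a bystander. Origin: centre of its underside.
- screwdriver: Screwdriver with a red handle, 191 mm long along its y axis, 26 mm thick, lying flat; a bystander. Origin: centre of its underside.
Mind the look-alikes: they are no part of the job. Several things look just like the glue_bottle: the one meant starts farthest to the robot's left.

How it is judged:
By the outcome, as a careful person would: the job done as asked, in the order asked, and still so for the second after the job is handed in, while the arm keeps its last pose, push and grip.
It also fails if it takes over 42 s, if anything falls off the work surface, if the arm or the gripper's body presses on something with over 40 N, if the wrist force passes 120 N, or if a joint passes its speed limit or range.

## Working session

There is one attempt and no reset: what is moved stays moved. The work goes in short steps, Python scripts to look and compute and a tool call to move; the robot and the scene stay as the last step left them, time stands still between calls to the robot, and variables do not carry over. Pictures are saved under pics/ and viewed, at most 10 in all, crops included, and the job is handed in when it is done.

Besides the shell and the picture viewer there is one more tool, called after "Emit:" as a command line: name --pt "numbers of a row" for each row, then --argument value for the rest. move_arm: Moves the arm, as the interface text tells. Its arguments: {"type":"object","properties":{"series":{"type":"array"},"fingers":{"type":"number"},"grip_force":{"type":"number"}},"required":["series"]}

```bash
mkdir -p pics
cat > h.py <<'E'
import numpy as np, cv2
from bench import robot, grab_frame, camera_model, workorder
def world(name,d,cm=None):
    cm=cm or camera_model(name);K=np.array(cm["mtx"]);T=np.array(cm["extrinsics"])
    v,u=np.indices(d.shape);p=np.stack([(u-K[0,2])/K[0,0]*d,(v-K[1,2])/K[1,1]*d,d],-1)
    return (p-T[:3,3])@T[:3,:3]
def proj(name,P,cm=None):
    cm=cm or camera_model(name);T=np.array(cm["extrinsics"]);q=np.array(cm["mtx"])@(T[:3,:3]@np.array(P)+T[:3,3]);return q[:2]/q[2]
E
python3 - <<'E'
from h import *
for n in("scene","side"):
    im,d=grab_frame(n);cv2.imwrite(f"pics/{n}0.png",im);np.save(f"{n}.npy",d)
    W=world(n,d)
    hsv=cv2.cvtColor(im,cv2.COLOR_BGR2HSV)
    red=(((hsv[...,0]<10)|(hsv[...,0]>170))&(hsv[...,1]>130)&(hsv[...,2]>70)).astype(np.uint8)
    k,l,s,c=cv2.connectedComponentsWithStats(red)
    for i in range(1,k):
        if s[i,4]>25:
            m=(l==i)&(d>0);print(n,s[i],c[i].round(),np.median(W[m],0).round(), W[m][:,2].max().round())
s=robot.read_state();print(s["t"],s["eef_pos"],s["tcp_rot"],s["opening"],s["force"])
E
```

```text
scene [270 201   6  10  42] [272. 206.] [596. -94.  78.] 86.0
scene [269 220   8  15  69] [272. 229.] [544. -34.  79.] 100.0
scene [150 236  35  22 296] [167. 247.] [714.  98.  20.] 27.0
scene [321 250   8  15  68] [325. 259.] [414. -30.  78.] 100.0
scene [259 258   8  16  70] [262. 267.] [485.  64.  78.] 97.0
side [475 113  56  29 798] [496. 128.] [ -95. -792.  119.] 141.0
side [551 114   9   9  50] [556. 117.] [-348. -913.  131.] 143.0
side [256 194   6  15  57] [259. 203.] [597. -94.  78.] 99.0
side [276 206   7  16  66] [279. 216.] [546. -33.  78.] 100.0
side [338 211   8  16  74] [342. 220.] [415. -30.  78.] 100.0
side [302 227   7  18  78] [305. 238.] [486.  64.  79.] 102.0
side [172 253  25  27 301] [184. 266.] [715. 104.  21.] 27.0
0.1 [ 129.76295864 -508.67946742  404.25290199] [[ 9.68962230e-01  2.47208806e-01 -4.88047118e-05]
 [ 2.47208713e-01 -9.68961653e-01  1.08065018e-03]
 [ 2.19856346e-04 -1.05917416e-03 -9.99999415e-01]] 0.9993534866297366 [ 0.22428784 -0.54433897 -0.45963344]
```

View pics/scene0.png

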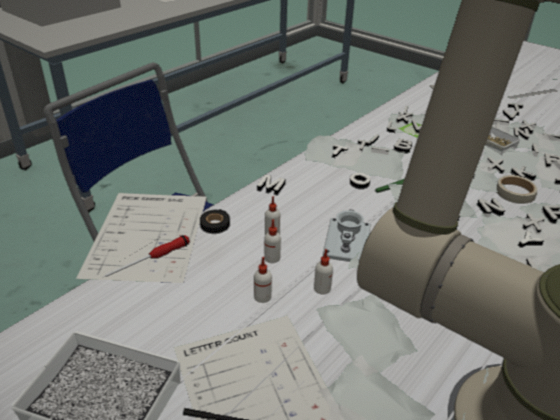

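View pics/side0.png

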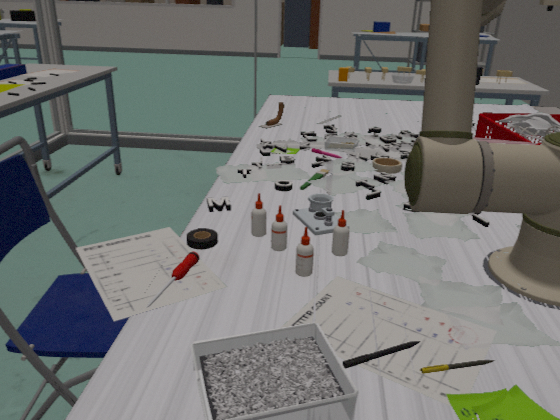

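Four bottles look alike, with nozzles in the scene image at (272,206) y=-94, (272,229) y=-33, (325,259) y=-30 and (262,267) y=+64. The last has the largest y, so it is farthest left and is the one meant. The holder is at about (347,228) in the scene image and (318,210) in the side image. Next I'll confirm with a crop and measure the holder.

Run:
```python
from h import *
a=cv2.imread("pics/scene0.png")[180:320,220:400];b=cv2.imread("pics/side0.png")[180:290,230:370]
a=cv2.resize(a,(400,311));b=cv2.resize(b,(396,311));cv2.imwrite("pics/crop.png",np.hstack([a,b]))
for n in("scene","side"):
    d=np.load(n+".npy");W=world(n,d);x,y,z=W[...,0],W[...,1],W[...,2]
    # bottle body points: circle fit with known radius
    def fit(P,r,g):
        from scipy.optimize import least_squares
        return least_squares(lambda c:np.hypot(P[:,0]-c[0],P[:,1]-c[1])-r,g,loss="soft_l1").x
    m=(np.hypot(x-486,y-64)<30)&(z>15)&(z<60);print(n,"bottle",m.sum(),fit(W[m],17,(490,60)).round(1))
    m=(z>9)&(z<80)&(x>380)&(x<720)&(y<-90)&(y>-320)
    for lo,hi in((9,16),(48,57),(57,70)):
        q=m&(z>lo)&(z<hi);print(lo,hi,q.sum(),W[q].mean(0).round(1),np.percentile(W[q],[2,98],axis=0).round().tolist())
```

```text
scene bottle 380 [488.3  60. ]
9 16 1046 [ 482.1 -174.3   11.5] [[407.0, -252.0, 9.0], [714.0, -115.0, 16.0]]
48 57 219 [ 469.6 -167.3   52.2] [[436.0, -215.0, 48.0], [586.0, -94.0, 57.0]]
57 70 264 [ 487.7 -169.8   61.4] [[435.0, -210.0, 57.0], [601.0, -91.0, 67.0]]
side bottle 369 [485.3  57.8]
9 16 608 [ 481.1 -173.4   12.5] [[394.0, -236.0, 10.0], [708.0, -110.0, 15.0]]
48 57 165 [ 464.7 -168.6   52.4] [[433.0, -207.0, 48.0], [603.0, -91.0, 57.0]]
57 70 210 [ 487.6 -167.9   62.1] [[434.0, -211.0, 57.0], [609.0, -91.0, 68.0]]
```

View pics/crop.png

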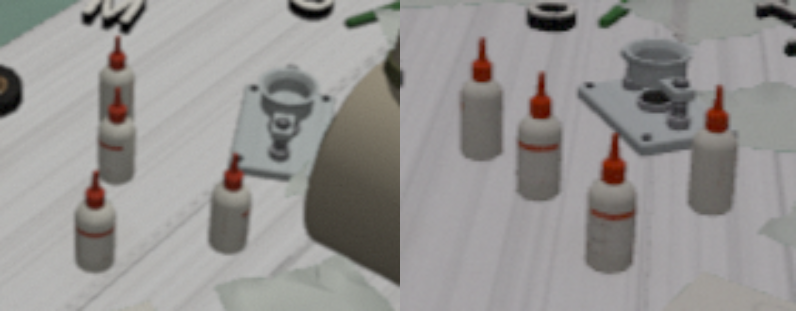

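The crop confirms it: the front-left bottle, nozzle at (262,267), is separate from the other three. I'll move over it, turning the closing line along x so the gripper stays clear of its neighbours.

Emit:
move_arm --pt "0.0238 0.0379 0 5.05" --pt "0.0238 0.0379 0 5.05" --pt "0.0238 0.0379 0 5.05" --pt "0.0238 0.0379 0 5.05" --pt "0.0238 0.0379 0 5.05" --fingers -1

```text
t: 0.6
eef_pos: [249.3, -317.5, 404.5]
tcp_rot: [[0.769, 0.639, -0.0], [0.639, -0.769, 0.0], [0.0, -0.0, -1.0]]
force: [0.8, 0.0, -0.2]
opening: 1.002
finger_force: 0.0
```

Emit:
move_arm --pt "0.0238 0.0379 0 5.05" --pt "0.0238 0.0379 0 5.05" --pt "0.0238 0.0379 0 5.05" --pt "0.0238 0.0379 0 5.05" --pt "0.0238 0.0379 0 5.05"

```text
t: 1.1
eef_pos: [368.3, -127.9, 404.7]
tcp_rot: [[0.423, 0.906, 0.0], [0.906, -0.423, -0.0], [-0.0, 0.0, -1.0]]
force: [1.0, -1.8, -0.4]
opening: 0.999
finger_force: 0.0
```

Emit:
move_arm --pt "0.0238 0.0379 0 5.05" --pt "0.0238 0.0379 0 5.05" --pt "0.0238 0.0379 0 5.05" --pt "0.0238 0.0379 0 5.05" --pt "0.0238 0.0379 0 5.05"

```text
t: 1.6
eef_pos: [487.4, 61.7, 404.5]
tcp_rot: [[-0.005, 1.0, -0.0], [1.0, 0.005, -0.0], [-0.0, -0.0, -1.0]]
force: [0.7, -1.3, 0.6]
opening: 1.002
finger_force: 0.0
```

```bash
cat > look.py <<'E'
from h import *
from scipy.optimize import least_squares
def fit(P,r,g): return least_squares(lambda c:np.hypot(P[:,0]-c[0],P[:,1]-c[1])-r,g,loss="soft_l1").x.round(1)
s=robot.read_state();print(s["t"],s["eef_pos"].round(1) if hasattr(s["eef_pos"],"round") else s["eef_pos"],np.round(s["tcp_rot"],3).tolist(),np.round(s["qpos"]))
E
python3 - <<'E'
from look import *
cm=camera_model("wrist");im,d=grab_frame("wrist");cv2.imwrite("pics/w1.png",im);W=world("wrist",d,cm)
np.save("w1.npy",W)
im2,_=grab_frame("scene")
for P in((487,59,100),(487,59,68),(470,-170,64)):print(proj("wrist",P,cm).round())
x,y,z=W[...,0],W[...,1],W[...,2]
m=(np.hypot(x-487,y-59)<35)&(z>10)
for lo,hi in((10,60),(60,70),(70,85),(85,110)):
    q=m&(z>lo)&(z<hi)&(d>0)
    if q.sum()>5:print(lo,q.sum(),W[q].mean(0).round(1),fit(W[q],17,(487,59)))
for n in("scene","side"):
    d=np.load(n+".npy");W=world(n,d);x,y,z=W[...,0],W[...,1],W[...,2]
    m=(x>400)&(x<540)&(y<-90)&(y>-280)
    q=m&(z>60)&(z<70);print(n,"rim",q.sum(),np.percentile(W[q],[1,50,99],axis=0).round().tolist(),fit(W[q],27.5,(487,-170)))
    q=m&(z>8)&(z<15);print(cv2.minAreaRect(W[q][:,:2].astype(np.float32)))
E
```

```text
1.6 [487.4  61.7 404.5] [[-0.005, 1.0, -0.0], [1.0, 0.005, -0.0], [-0.0, -0.0, -1.0]] [-6. 14. 91. -0. 75. -7.]
[277. 204.]
[277. 197.]
[264. 362.]
10 360 [488.4  67.9  48.6] [488.6  59.4]
60 218 [488.7  62.9  61.7] [488.   51.9]
70 158 [488.6  61.8  78.8] [489.4  46.6]
85 46 [488.6  61.   94.2] [487.5  44.3]
scene rim 160 [[434.0, -211.0, 60.0], [464.0, -188.0, 62.0], [490.0, -154.0, 66.0]] [ 461.6 -182. ]
((455.70599365234375, -170.79830932617188), (89.57833862304688, 156.53224182128906), 28.135038375854492)
side rim 120 [[432.0, -213.0, 60.0], [459.0, -196.0, 63.0], [486.0, -155.0, 66.0]] [ 459.7 -183. ]
((451.8197937011719, -189.39532470703125), (109.42593383789062, 134.4630584716797), 27.952550888061523)
```

View pics/w1.png

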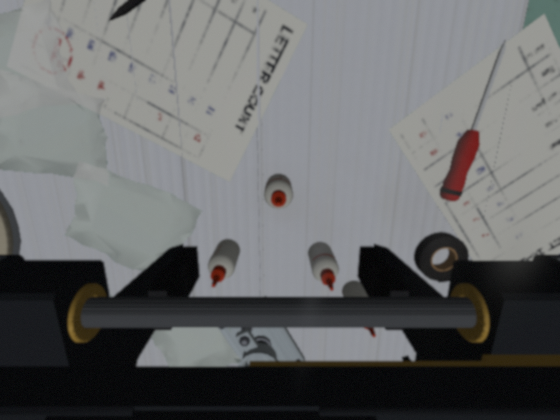

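The wrist view shows the target nozzle at (278,198), within a few pixels of the prediction (277,204); the neighbours at (220,270) and (325,275) are clear. Next I descend and grip.

Emit:
move_arm --pt "0.001 -0.001 -0.045 0" --pt "0 0 -0.045 0" --pt "0 0 -0.045 0" --pt "0 0 -0.04 0" --pt "0 0 -0.0225 0"

```text
t: 2.2
eef_pos: [486.6, 58.2, 204.3]
tcp_rot: [[0.0, 1.0, -0.004], [1.0, -0.0, 0.0], [0.0, -0.004, -1.0]]
force: [-0.6, -0.3, 0.4]
opening: 1.001
finger_force: 0.0
```

Emit:
move_arm --pt "0 0 0 0" --pt "0 0 0 0" --pt "0 0 0 0" --pt "0 0 0 0" --pt "0 0 0 0" --fingers 1 --grip_force 25

```text
t: 2.7
eef_pos: [487.9, 58.8, 208.1]
tcp_rot: [[-0.001, 1.0, 0.002], [1.0, 0.001, -0.0], [-0.0, 0.002, -1.0]]
force: [0.1, -0.1, 0.4]
opening: 0.571
finger_force: 0.0
```

Emit:
move_arm --pt "0 0 0 0" --pt "0 0 0 0" --pt "0 0 0 0" --pt "0 0 0 0" --pt "0 0 0 0"

```text
t: 3.2
eef_pos: [487.8, 58.8, 207.4]
tcp_rot: [[-0.001, 1.0, 0.0], [1.0, 0.001, -0.0], [-0.0, 0.0, -1.0]]
force: [-2.0, -0.0, 3.5]
opening: 0.37
finger_force: 25.0
```

Emit:
move_arm --pt "0 0 0.02 0" --pt "0 0 0.025 0" --pt "0 0 0.03 0" --pt "0 0 0.03 0" --pt "0 0 0.02 0"

```text
t: 3.7
eef_pos: [487.7, 58.8, 334.0]
tcp_rot: [[-0.001, 1.0, 0.002], [1.0, 0.001, -0.0], [-0.0, 0.002, -1.0]]
force: [-0.1, 0.1, -0.7]
opening: 0.372
finger_force: 25.0
```

Emit:
move_arm --pt "-0.0027 -0.0359 0 0" --pt "-0.0027 -0.0359 0 0" --pt "-0.0027 -0.0359 0 0" --pt "-0.0027 -0.0359 0 0" --pt "-0.0027 -0.0359 0 0"

```text
t: 4.2
eef_pos: [473.9, -122.1, 332.0]
tcp_rot: [[-0.001, 1.0, -0.0], [1.0, 0.001, 0.0], [0.0, -0.0, -1.0]]
force: [0.3, 0.4, -0.7]
opening: 0.373
finger_force: 25.0
```

Emit:
move_arm --pt "-0.0027 -0.0359 0 0" --pt "-0.0027 -0.0359 0 0" --pt "-0.0027 -0.0359 0 0" --pt "-0.0027 -0.0359 0 0" --pt "-0.0027 -0.0359 0 0"

```text
t: 4.7
eef_pos: [460.4, -301.7, 331.9]
tcp_rot: [[-0.001, 1.0, -0.0], [1.0, 0.001, 0.0], [0.0, -0.0, -1.0]]
force: [-0.2, 0.3, -0.5]
opening: 0.37
finger_force: 25.0
```

Emit:
move_arm --pt "0 0 0 0" --pt "0 0 0 0" --pt "0 0 0 0" --pt "0 0 0 0" --pt "0 0 0 0"

```text
t: 5.2
eef_pos: [461.0, -299.4, 332.4]
tcp_rot: [[-0.002, 1.0, 0.0], [1.0, 0.002, -0.0], [-0.0, 0.0, -1.0]]
force: [1.4, 0.2, -1.3]
opening: 0.372
finger_force: 25.0
```

Run:
```python
from look import *
cm=camera_model("wrist");im,d=grab_frame("wrist");cv2.imwrite("pics/w2.png",im);W=world("wrist",d,cm)
np.save("w2.npy",W);np.save("w2d.npy",d)
print(proj("wrist",(461,-183,64),cm).round(),proj("wrist",(461,-300,180),cm).round(),proj("wrist",(461,-300,120),cm).round())
def rim(n,W,d):
    x,y,z=np.moveaxis(W,-1,0)
    q=(d>0)&(np.hypot(x-461,y+183)<40)&(z>61.5)&(z<68);P=W[q]
    f=least_squares(lambda c:np.hypot(P[:,0]-c[0],P[:,1]-c[1])-c[2],(461,-183,27),loss="soft_l1").x
    print(n,q.sum(),f.round(1),np.percentile(P,[1,99],axis=0).round().tolist(),cv2.minEnclosingCircle(P[:,:2].astype(np.float32)))
rim("wrist",W,d)
for n in("scene","side"):
    d=np.load(n+".npy");rim(n,world(n,d),d)
```

```text
5.2 [ 461.  -299.4  332.4] [[-0.002, 1.0, 0.0], [1.0, 0.002, -0.0], [-0.0, 0.0, -1.0]] [-45.  25.  87.   0.  68. -45.]
[277.  68.] [276. 276.] [277. 234.]
wrist 1708 [ 462.4 -184.5   26.2] [[435.0, -212.0, 62.0], [490.0, -156.0, 65.0]] ((462.391845703125, -184.21266174316406), 29.23142433166504)
scene 104 [ 461.6 -182.3   26.9] [[434.0, -210.0, 62.0], [490.0, -153.0, 66.0]] ((462.06488037109375, -181.77638244628906), 31.054718017578125)
side 91 [ 459.7 -183.5   26.3] [[432.0, -214.0, 62.0], [486.0, -155.0, 66.0]] ((459.6429138183594, -185.21083068847656), 31.056039810180664)
```

View pics/w2.png

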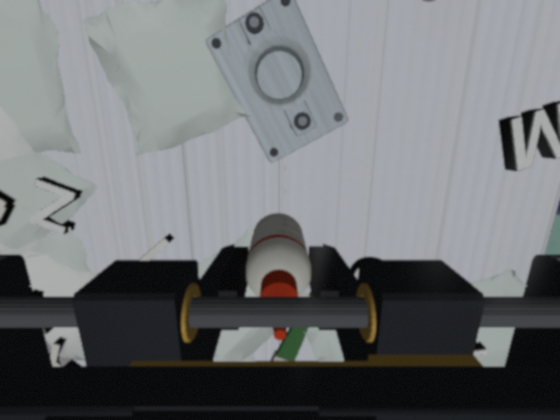

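The ring centre is at (279,73) in the wrist view, and the held bottle stands upright with its lower edge at (278,213). I'll measure both in the same view to get the relative shift.

Run:
```python
from look import *
W=np.load("w2.npy");d=np.load("w2d.npy");x,y,z=np.moveaxis(W,-1,0);im=cv2.imread("pics/w2.png")
u=np.indices(d.shape)
q=(d>0)&(abs(x-461)<22)&(abs(y+290)<30)&(z>110)&(z<205)&(u[0]<270)&(u[0]>205)&(u[1]>240)&(u[1]<315)
print(q.sum(),np.percentile(W[q],[1,99],axis=0).round(1).tolist())
for lo,hi in((115,135),(135,155),(155,175)):
    k=q&(z>lo)&(z<hi)
    if k.sum()>20: print(lo,k.sum(),fit(W[k],17,(461,-300)))
```

```text
5.25 [ 461.  -299.6  332.3] [[-0.002, 1.0, 0.0], [1.0, 0.002, -0.0], [-0.0, 0.0, -1.0]] [-45.  25.  87.  -0.  68. -45.]
3199 [[443.8, -294.1, 128.6], [479.3, -281.4, 188.6]]
115 162 [ 461.7 -298.8]
135 451 [ 461.8 -298.5]
155 848 [ 461.9 -298.5]
```

Emit:
move_arm --pt "0.0005 0.02 0 0" --pt "0 0.03 0 0" --pt "0 0.03 0 0" --pt "0 0.023 0 0" --pt "0 0.011 0 0"

```text
t: 5.75
eef_pos: [461.3, -184.4, 332.4]
tcp_rot: [[-0.003, 1.0, 0.0], [1.0, 0.003, 0.0], [0.0, 0.0, -1.0]]
force: [0.1, 0.2, -0.4]
opening: 0.374
finger_force: 25.0
```

Emit:
move_arm --pt "0 0 -0.015 0" --pt "0 0 -0.015 0" --pt "0 0 -0.015 0" --pt "0 0 -0.01 0" --pt "0 0 0 0"

```text
t: 6.25
eef_pos: [461.2, -186.3, 276.3]
tcp_rot: [[-0.001, 1.0, -0.002], [1.0, 0.001, 0.001], [0.001, -0.002, -1.0]]
force: [0.0, 0.2, 0.6]
opening: 0.371
finger_force: 25.0
```

Run:
```python
from look import *
o=[]
for n in("scene","side"):
    im,d=grab_frame(n);P=proj(n,(462,-184,90)).astype(int);c=im[max(0,P[1]-60):P[1]+60,max(0,P[0]-65):P[0]+65]
    o.append(cv2.resize(c,(390,360),interpolation=cv2.INTER_CUBIC))
cv2.imwrite("pics/c3.png",np.hstack(o))
```

```text
6.25 [ 461.2 -186.3  276.3] [[-0.001, 1.0, -0.002], [1.0, 0.001, 0.001], [0.001, -0.002, -1.0]] [-36.  23. 100.  -0.  57. -36.]
```

View pics/c3.png

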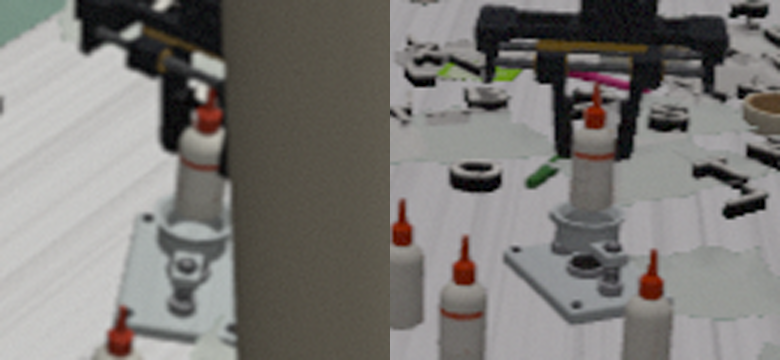

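The bottle is upright and centred over the ring in both views (side crop: bottle at 590, ring at 587). I lower it slowly into the cup.

Emit:
move_arm --pt "0.0 0.0 -0.004 0" --pt "0 0 -0.004 0" --pt "0 0 -0.004 0" --pt "0 0 -0.002 0" --pt "0 0 0 0"

```text
t: 6.85
eef_pos: [461.2, -186.2, 262.9]
tcp_rot: [[-0.001, 1.0, -0.0], [1.0, 0.001, 0.0], [0.0, -0.0, -1.0]]
force: [0.6, 0.3, -0.6]
opening: 0.372
finger_force: 25.0
```

Emit:
move_arm --pt "0 0 -0.003 0" --pt "0 0 -0.003 0" --pt "0 0 -0.003 0" --pt "0 0 -0.002 0" --pt "0 0 0 0"

```text
t: 7.35
eef_pos: [461.2, -186.2, 251.9]
tcp_rot: [[-0.001, 1.0, -0.0], [1.0, 0.001, 0.0], [0.0, -0.0, -1.0]]
force: [-0.1, 0.7, -0.7]
opening: 0.373
finger_force: 25.0
```

Emit:
move_arm --pt "0 0 -0.002 0" --pt "0 0 -0.002 0" --pt "0 0 -0.002 0" --pt "0 0 0 0" --pt "0 0 0 0"

```text
t: 7.85
eef_pos: [461.3, -186.3, 246.4]
tcp_rot: [[-0.001, 1.0, 0.0], [1.0, 0.001, -0.0], [-0.0, 0.0, -1.0]]
force: [-0.5, -1.0, 1.5]
opening: 0.375
finger_force: 25.0
```

Emit:
move_arm --pt "0 0 -0.002 0" --pt "0 0 -0.002 0" --pt "0 0 -0.002 0" --pt "0 0 0 0" --pt "0 0 0 0"

```text
t: 8.35
eef_pos: [461.3, -186.3, 240.3]
tcp_rot: [[-0.001, 1.0, 0.0], [1.0, 0.001, -0.0], [-0.0, 0.0, -1.0]]
force: [-0.8, 0.4, 4.0]
opening: 0.37
finger_force: 25.0
```

Emit:
move_arm --pt "0 0 -0.002 0" --pt "0 0 -0.001 0" --pt "0 0 -0.001 0" --pt "0 0 0 0" --pt "0 0 0 0"

```text
t: 8.85
eef_pos: [461.3, -186.2, 236.3]
tcp_rot: [[-0.001, 1.0, 0.0], [1.0, 0.001, -0.0], [-0.0, 0.0, -1.0]]
force: [-0.3, -0.0, 4.2]
opening: 0.373
finger_force: 25.0
```

Emit:
move_arm --pt "0 0 -0.001 0" --pt "0 0 -0.001 0" --pt "0 0 0 0" --pt "0 0 0 0" --pt "0 0 0 0" --grip_force 40

```text
t: 9.35
eef_pos: [461.3, -186.3, 234.3]
tcp_rot: [[-0.001, 1.0, 0.0], [1.0, 0.001, -0.0], [-0.0, 0.0, -1.0]]
force: [0.3, -0.2, 4.7]
opening: 0.372
finger_force: 40.0
```

Emit:
move_arm --pt "0 0 -0.001 0" --pt "0 0 0 0" --pt "0 0 0 0" --pt "0 0 0 0" --pt "0 0 0 0"

```text
t: 9.85
eef_pos: [461.3, -186.3, 233.3]
tcp_rot: [[-0.001, 1.0, 0.0], [1.0, 0.001, -0.0], [-0.0, 0.0, -1.0]]
force: [-1.6, -0.0, 5.0]
opening: 0.374
finger_force: 40.0
```

Emit:
move_arm --pt "0 0 -0.001 0" --pt "0 0 0 0" --pt "0 0 0 0" --pt "0 0 0 0" --pt "0 0 0 0"

```text
t: 10.35
eef_pos: [461.4, -186.3, 233.2]
tcp_rot: [[-0.001, 1.0, 0.001], [1.0, 0.001, -0.001], [-0.001, 0.001, -1.0]]
force: [-3.1, 0.8, 15.9]
opening: 0.365
finger_force: 40.0
```

The force jumped from 5 to 16 N with no further travel, so the ring is on its stop. I'll hold there for more than two seconds.

Emit:
move_arm --pt "0 0 0 0" --pt "0 0 0 0" --pt "0 0 0 0" --pt "0 0 0 0" --pt "0 0 0 0"

```text
t: 10.85
eef_pos: [461.4, -186.3, 233.2]
tcp_rot: [[-0.001, 1.0, 0.001], [1.0, 0.001, -0.001], [-0.001, 0.001, -1.0]]
force: [-3.7, 0.0, 14.5]
opening: 0.369
finger_force: 40.0
```

Emit:
move_arm --pt "0 0 0 0" --pt "0 0 0 0" --pt "0 0 0 0" --pt "0 0 0 0" --pt "0 0 0 0"

```text
t: 11.35
eef_pos: [461.4, -186.3, 233.2]
tcp_rot: [[-0.001, 1.0, 0.001], [1.0, 0.001, -0.001], [-0.001, 0.001, -1.0]]
force: [-3.0, 1.2, 15.4]
opening: 0.369
finger_force: 40.0
```

Emit:
move_arm --pt "0 0 0 0" --pt "0 0 0 0" --pt "0 0 0 0" --pt "0 0 0 0" --pt "0 0 0 0"

```text
t: 11.85
eef_pos: [461.4, -186.3, 233.2]
tcp_rot: [[-0.001, 1.0, 0.001], [1.0, 0.001, -0.001], [-0.001, 0.001, -1.0]]
force: [-2.6, 1.1, 14.7]
opening: 0.368
finger_force: 40.0
```

Emit:
move_arm --pt "0 0 0 0" --pt "0 0 0 0" --pt "0 0 0 0" --pt "0 0 0 0" --pt "0 0 0 0"

```text
t: 12.35
eef_pos: [461.4, -186.3, 233.2]
tcp_rot: [[-0.001, 1.0, 0.001], [1.0, 0.001, -0.001], [-0.001, 0.001, -1.0]]
force: [-3.3, 1.0, 15.8]
opening: 0.368
finger_force: 40.0
```

Emit:
move_arm --pt "0 0 0 0" --pt "0 0 0 0" --pt "0 0 0 0" --pt "0 0 0 0" --pt "0 0 0 0"

```text
t: 12.85
eef_pos: [461.4, -186.3, 233.2]
tcp_rot: [[-0.001, 1.0, 0.001], [1.0, 0.001, -0.001], [-0.001, 0.001, -1.0]]
force: [-3.5, 1.5, 15.3]
opening: 0.367
finger_force: 40.0
```

Run:
```python
from look import *
im,d=grab_frame("side");P=proj("side",(462,-184,80)).astype(int);W=world("side",d);x,y,z=np.moveaxis(W,-1,0)
q=(d>0)&(np.hypot(x-461,y+184)<32)&(np.hypot(x-461,y+184)>22)&(z>35)&(z<75);print(np.percentile(z[q],[5,25,50,75,95]).round())
cv2.imwrite("pics/c4.png",cv2.resize(im[P[1]-60:P[1]+60,P[0]-65:P[0]+65],(520,480),interpolation=cv2.INTER_CUBIC))
```

```text
12.85 [ 461.4 -186.3  233.2] [[-0.001, 1.0, 0.001], [1.0, 0.001, -0.001], [-0.001, 0.001, -1.0]] [-36.  27. 102.  -0.  51. -36.]
[36. 42. 47. 48. 73.]
```

View pics/c4.png

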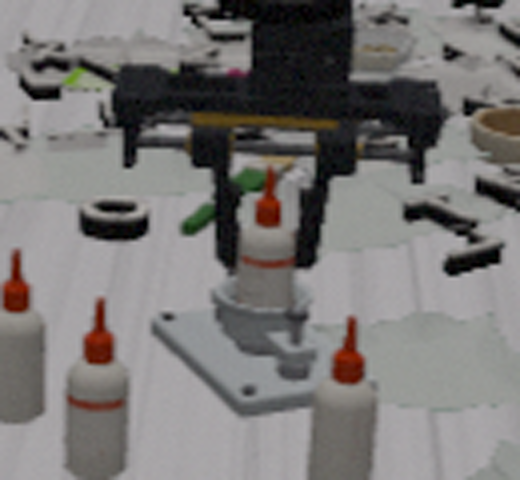

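The ring is down: its rim measures about 48 mm above the table, which is 26 + 22. The bottle sits upright in it (crop pixel (268,270)), the gripper is still on it, and the fingers are clear of the holder.

```bash
python3 -c "
from bench import workorder
print(workorder.close_job())"
```

```text
the job is handed in; nothing more can be done
None
```

The leftmost glue bottle is seated upright in the sprung ring and pressed fully home on its stop (about 15 N, held about 2.5 s), and I handed the job in with the gripper still holding it down; no verdict came back.

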